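Fold out the walnut bottle cradle's leg

ROBOT

A 6-joint arm with a two-finger parallel gripper is mounted at the origin on the work surface. World frame = base frame: x ahead of the robot, y to its left, z up, the work surface at z = 0. Lengths are in m, angles in rad, forces in N, time in s.
With the tool pointing down it reaches from about 0.325 to 0.775 m from the base axis. Payload 9.3 kg.
Tool frame: the origin (TCP) lies midway between the tips of the shut fingers; the grasp point (between the pads) lies bot.tcp_to_grasp behind it (bot.tcp_to_grasp is the distance from the TCP to the grasp point, in m); z points along the fingers, x is the direction in which the jaws open and shut, and the axes are right-handed (so a half turn about z gives the same grasp; the last joint's range is limited). The gripper opens to 85 mm and grips with 20 to 120 N. Pads are 22 mm wide; open, the fingers measure 114 mm over their backs; the gripper's body (76 mm by 85 mm) begins 54 mm behind the grasp point. The pads swing forward as they close: fully open they stand 13 mm farther back than shut.
Start: joints at [1.135, 0.259, 0.021, 1.334, 0, 1.418], TCP at [0.153, 0.528, 0.231] pointing down, gripper open.
Joint ranges: [-3.04, 3.04], [-0.91, 1.82], [-1.04, 1.36], [-1.92, 1.95], [-1.52, 1.45], [-3.14, 3.14]. Speed limits (rad/s): [2.22, 2.22, 2.79, 3.14, 3.14, 3.14].

INTERFACE

Orientations are given as [roll, pitch, yaw] about the fixed x, y, z axes, in that order (R = Rz(yaw) Ry(pitch) Rx(roll)).
In Python, from rig import bot, grab_frame, camera_params, silhouettes, place_of gives the robot as it stands.
- The arm moves only by the tool step_arm, never from a script. Its argument "increments" is a list of rows, each an object of numbers: "tx", "ty", "tz": the shift along the world's x, y, z in cm; "wx", "wy", "wz": the turn, a rotation vector about the world's x, y, z in rad; "claw": the closure, from 0 (fully open) to 1 (shut). In form: [{"tx": .., "ty": .., "tz": .., "wx": .., "wy": .., "wz": .., "claw": ..}, ...]. A call has 1 to 8 rows; each row is the pose to reach, as a shift and turn from the pose commanded when the call began; what a row does not reach only later rows make up. A row lasts 1/12 s, in which the tool goes at most 41.7 mm and 7.16 degrees, less where a joint would pass 70% of its speed; a pose out of reach is approached as far as the arm can. A call with a gripper value outside its range is refused whole. The fingers move at their own pace and stop on an object; the grip force is fixed at half the most. Time passes only in rows, so rows that repeat a pose let the fingers close. It gives the time, the measured TCP pose, the force and the opening at its end, in the units of the state.
- bot.get_obs(): the state, without advancing time (a new reading comes with each control period).
- grab_frame(name): name is "scene" or "top" or "wrist"; returns the picture (400x640x3 uint8, red, green, blue); there is no depth.
- camera_params(name): a dict with "K" (3x3 intrinsics, pixels), "R" (3x3) and "t" (3): a world point X has camera coordinates R X + t. Camera axes: x right, y down, z forward; pixel columns grow to the right and rows downward; lengths in m; the calibration is good to about 2 mm. A picture is of the moment at which its call begins: read the wrist's pose just before it. camera_params takes no time and is no camera call; for the wrist camera it gives the pose at the moment of the call.
- bot.finish_job(): hands the job in, once; it reports no verdict.
Trained networks look in the newest picture that a camera, given by its name, has taken for a name from the list of things; names that differ only in an ending like _2 or _b are one class to them, and where a whole thing is asked for, a point or a joint stands for the part that bears it (a point fixed in the world has none). Each returns a list of dicts, best first, with "score" (0 to 1); they miss things now and then, are a little off and sometimes report something else, mostly with a low value. They report only what shows in the picture. A call takes as long as a camera call. They do not tell look-alikes from the thing itself.
- silhouettes(name, camera): "region" (400x640 bool, what is visible of it) and "pixel" ([column, row] in pixels, amid what is visible of it).
- place_of(name, camera): "pixel" ([column, row] in pixels: a listed point, or the origin of a listed thing).
The state is a dict: "time": time; "q": joint angles; "joint_velocities": joint speeds; "tau": joint torques, N m; "eef_pos": TCP position; "tcp_rot": TCP orientation; "wrist_force": force on the tool from outside, world axes, zero at the start; "torque": the same for the moment, N m; "width": finger opening in m.
Only numpy, scipy, OpenCV 4.12 (cv2) and the standard library are available. Lean on these libraries where they do the work, as an engineer would, in place of code of your own. Each camera call takes 0.05 s, during which the arm holds its last target.

TASK

The green bottle goes into the walnut cradle next. Swing that dark cradle's folding brass leg out until it clicks fully home in its end detent, and let go of it. Leave the white cradle's leg as it is.

Things in the scene. Friction and masses are not known exactly. Their poses are not given: they have to be found in the camera images.
- walnut_cradle: Dark walnut bottle cradle, fixed: plank 125 x 60 x 14 mm with two V saddles 63 mm high. Origin on the desk; z up, x along the plank's centre line (from x = -50 to +75, saddles at -12 and +60 mm), y to the left. Its leg turns on a vertical pivot at x = +50, y = -50 mm, over a brass disc (radius 36, height 11 mm). It stands left or right, turned up to 17 degrees; the white one takes the other side.
- walnut_leg (a joint): Angle (rad) of its brass leg (bar 18 mm wide, 14 to 26 mm above the desk). 0: folded, pointing along the cradle's -x; grows anticlockwise from above; 1.57: end stop, pointing along -y. Starts at 0.05 to 0.25. A catch resists with up to about 2 N at the peg; let go short of about 1.1 the leg springs back to 0.25; past about 1.3 the catch drives it to the stop and holds it there.
- walnut_peg (a point): Point on the axis of the red upright round peg at the free end of the walnut cradle's leg, 110 mm from the pivot, 55 mm above the desk. The peg is 14 mm in diameter, stands from 26 to 76 mm above the desk, and can be pinched or pushed.
- white_peg (a point): The same point on the like peg of the white-painted cradle's leg (a bystander, otherwise identical). It must stay where it is.
Things that resemble listed ones, but are neither listed nor needed, are in the scene too. What is shaped like the walnut_cradle but orange or pink is not meant.

How it is judged:
At the end, for the whole second after the job is handed in: The walnut cradle's leg is at its end stop (joint above 1.45 of 1.57 rad, about 7 degrees), at rest and let go of; the white cradle's peg is within 15 mm of where it began (value of joint walnut_leg above 1.45 rad and velocity of joint walnut_leg between -0.1 and 0.1 rad/s and distance of white_peg from where it was at the start of the episode below 0.015 m); the robot touches nothing.
It fails at once if the white cradle's leg is swung: its peg moves more than 15 mm (distance of white_peg from where it was at the start of the episode above 0.015 m).
It also fails if it takes over 35 s, if anything falls off the work surface, if the arm or the gripper's body presses on something with over 40 N, if the wrist force passes 120 N, or if a joint passes its speed limit or range.

## Working session

There is one attempt and no reset: what is moved stays moved. The work goes in short steps, Python scripts to look and compute and a tool call to move; the robot and the scene stay as the last step left them, time stands still between calls to the robot, and variables do not carry over. Pictures are saved under pics/ and viewed, and the job is handed in when it is done.

Besides the shell and the picture viewer there is one more tool, called after "Call:" as name([rows], argument=value, ...), one row to a line, values as JSON. step_arm: Moves the arm, as the interface text tells. Its arguments: {"type":"object","properties":{"increments":{"type":"array","items":{"type":"object","properties":{"tx":{"type":"number"},"ty":{"type":"number"},"tz":{"type":"number"},"wx":{"type":"number"},"wy":{"type":"number"},"wz":{"type":"number"},"claw":{"type":"number"}}}}},"required":["increments"]}

```bash
mkdir -p pics; ls; python3 - <<'E'
from rig import *
import cv2
for c in("scene","top"):
    f=grab_frame(c);cv2.imwrite(f"pics/{c}0.png",f[:,:,::-1])
    for n in("walnut_cradle","walnut_peg","white_peg"):
        print(c,n,[(round(d["score"],2),[round(float(v)) for v in d["pixel"]]) for d in place_of(n,c)])
print(bot.get_obs(),bot.tcp_to_grasp)
E
```

```text
pics
scene walnut_cradle [(0.78, [213, 154]), (0.63, [313, 180]), (0.63, [341, 234])]
scene walnut_peg [(0.71, [348, 197]), (0.68, [316, 141])]
scene white_peg [(0.69, [405, 259])]
top walnut_cradle [(0.96, [456, 161]), (0.81, [292, 227]), (0.67, [367, 241])]
top walnut_peg [(0.98, [313, 248]), (0.9, [488, 169]), (0.88, [407, 260])]
top white_peg [(0.62, [222, 260])]
{'time': 0.4, 'q': array([1.13539932e+00, 2.58718240e-01, 2.14167478e-02, 1.33371541e+00,
       7.57504415e-07, 1.41823904e+00]), 'joint_velocities': array([-0.00017518, -0.00217615,  0.00273537,  0.00067164, -0.00101964,
       -0.00058982]), 'tau': array([-2.41914342e-03, -5.54827166e+01,  3.44404364e+01,  3.33851072e-03,
       -2.12397426e-04, -1.21740663e-05]), 'eef_pos': array([0.15346278, 0.52811988, 0.23118164]), 'tcp_rot': array([-3.14155839e+00,  2.17894229e-04,  1.28795661e+00]), 'wrist_force': array([ 1.00108555,  0.00975385, -0.02848687]), 'torque': array([-0.00900679,  0.00619748, -0.0274521 ]), 'width': 0.08572392358511158} 0.0187
```

View pics/scene0.png

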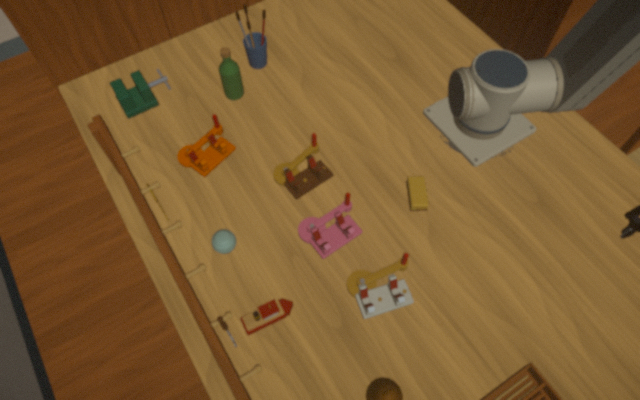

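View pics/top0.png

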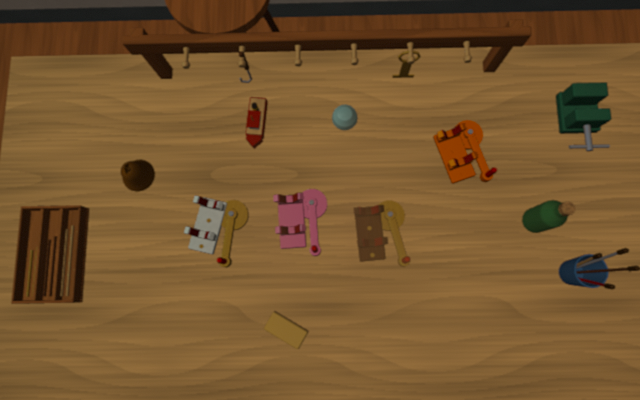

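The top view shows the walnut cradle at about (370,235), with its pivot near (393,213) and its peg near (406,261). The pink look-alike is to its left and the white cradle is at (208,225).

```bash
cat > h.py <<'E'
import numpy as np,cv2
from rig import *
def back(c,px,z):
    p=camera_params(c);K,R,t=(np.array(p[k],float) for k in("K","R","t"));t=t.ravel()
    d=R.T@np.linalg.solve(K,[px[0],px[1],1.]);o=-R.T@t
    return o+d*(z-o[2])/d[2]
def proj(c,X):
    p=camera_params(c);r=cv2.Rodrigues(np.array(p["R"],float))[0]
    return cv2.projectPoints(np.array(X,float).reshape(-1,1,3),r,np.array(p["t"],float).reshape(3,1),np.array(p["K"],float),None)[0][:,0]
E
python3 - <<'E'
from h import *
for c,px in(("top",(407,260)),("scene",(316,141))): print("peg55",c,back(c,px,.055))
for c,px in(("top",(367,241)),("scene",(313,180))): print("origin",c,back(c,px,.0))
print("pivot disc",back("top",(393,213),.015),back("scene",(283,174),.011))
print("white peg",back("top",(222,260),.055),"pink",back("top",(313,248),.055),"orange",back("top",(488,169),.055))
im=cv2.imread("pics/top0.png")[180:290,330:440];cv2.imwrite("pics/c1.png",cv2.resize(im,None,fx=5,fy=5,interpolation=2))
im=cv2.imread("pics/scene0.png")[120:210,250:370];cv2.imwrite("pics/c2.png",cv2.resize(im,None,fx=5,fy=5,interpolation=2))
E
```

```text
peg55 top [ 0.45251898 -0.16821043  0.055     ]
peg55 scene [ 0.45229956 -0.15575949  0.055     ]
origin top [ 0.50160856 -0.08545461  0.        ]
origin scene [ 0.50705741 -0.08532755  0.        ]
pivot disc [ 0.56408849 -0.14664746  0.015     ] [ 0.56829877 -0.13898875  0.011     ]
white peg [0.45936914 0.23937512 0.055     ] pink [0.48241936 0.0380046  0.055     ] orange [ 0.65461946 -0.36053937  0.055     ]
```

View pics/c1.png

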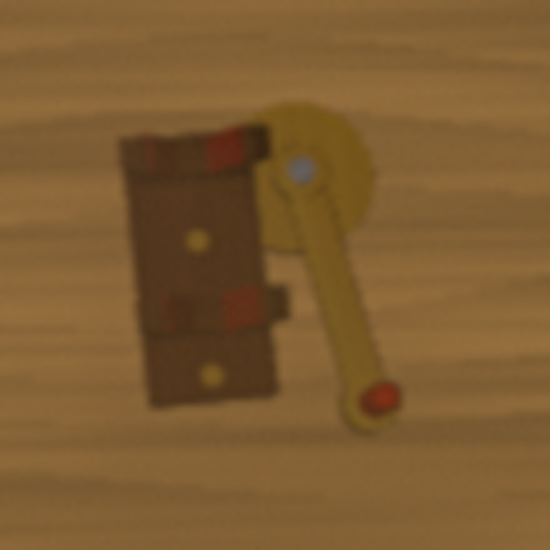

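View pics/c2.png

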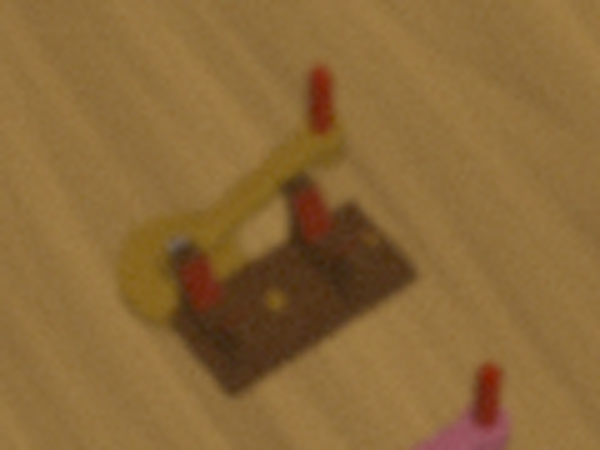

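```bash
python3 - <<'E'
from h import *
from scipy.optimize import least_squares
def pts(p):
    x,y,a,l=p; c,s=np.cos(a),np.sin(a)
    W=lambda u,v,z:[x+c*u-s*v,y+s*u+c*v,z]
    pg=lambda z:W(50-110*np.cos(l),-50-110*np.sin(l),z)
    f=lambda q:[q[0],q[1],q[2]]
    x*=1
    L=[("top",W(-.05,.03,.014),(360.4,261.2)),("top",W(-.05,-.03,.014),(385.4,259)),("top",W(.05,-.05,.028),(390.4,214))]
    P=lambda z:W(.05-.11*np.cos(l),-.05-.11*np.sin(l),z)
    L+=[("top",P(.076),(406.4,259.4)),("scene",P(.076),(313.8,133.8)),("scene",P(.028),(314,146.4)),
     ("scene",W(.075,.03,.014),(297,198.8)),("scene",W(-.05,.03,.014),(333.2,174.4)),("scene",W(-.05,-.03,.014),(320.6,160.6))]
    return L,P(.055),W(.05,-.05,0)
def res(p):
    return np.concatenate([proj(c,X)[0]-m for c,X,m in pts(p)[0]])
s=least_squares(res,[.51,-.085,.1,.15],loss="soft_l1")
print(s.x);print(res(s.x).reshape(-1,2).round(1))
_,pg,pv=pts(s.x);print("peg",pg,"pivot",pv)
th=s.x[2]
for l in np.r_[s.x[3],.5:1.6:.2,1.57]:
    d=th+np.pi+l;print(round(l,2),(np.array(pv[:2])+.11*np.array([np.cos(d),np.sin(d)])).round(4))
E
```

```text
[ 0.5062003  -0.09103268  0.08046851  0.16713919]
[[-1.3  0.1]
 [-0.1 -0.2]
 [-0.9 -0.1]
 [-0.  -0.4]
 [ 0.1  0.5]
 [ 0.2 -1.3]
 [-1.2 -0.8]
 [ 0.5 -0.9]
 [-0.4 -1.8]]
peg [np.float64(0.45341242147557154), np.float64(-0.16381119257295101), 0.055] pivot [np.float64(0.5600575879109851), np.float64(-0.13685180689814505), 0]
0.17 [ 0.4534 -0.1638]
0.5 [ 0.4681 -0.1972]
0.7 [ 0.4819 -0.2142]
0.9 [ 0.4988 -0.2282]
1.1 [ 0.5182 -0.2386]
1.3 [ 0.5392 -0.2449]
1.5 [ 0.5611 -0.2468]
1.57 [ 0.5688 -0.2465]
```

Call:
step_arm([
  {"tx": 1.6, "ty": -3.7, "tz": 0, "wz": 0.07, "claw": 0.4},
  {"tx": 3.2, "ty": -7.4, "wz": 0.14, "claw": 0.4},
  {"tx": 4.8, "ty": -11.1, "wz": 0.21, "claw": 0.4},
  {"tx": 6.4, "ty": -14.8, "wz": 0.28, "claw": 0.4},
  {"tx": 8.0, "ty": -18.5, "wz": 0.35, "claw": 0.4},
  {"tx": 9.6, "ty": -22.2, "wz": 0.42, "claw": 0.4},
  {"tx": 11.2, "ty": -25.9, "wz": 0.48, "claw": 0.4},
  {"tx": 12.8, "ty": -29.6, "wz": 0.53, "claw": 0.4},
])

```text
$.increments[0]: bad value
```

Call:
step_arm([
  {"tx": 1.6, "ty": -3.7, "tz": 0, "wx": 0, "wy": 0, "wz": 0.07, "claw": 0.4},
  {"tx": 3.2, "ty": -7.4, "tz": 0, "wx": 0, "wy": 0, "wz": 0.14, "claw": 0.4},
  {"tx": 4.8, "ty": -11.1, "tz": 0, "wx": 0, "wy": 0, "wz": 0.21, "claw": 0.4},
  {"tx": 6.4, "ty": -14.8, "tz": 0, "wx": 0, "wy": 0, "wz": 0.28, "claw": 0.4},
  {"tx": 8.0, "ty": -18.5, "tz": 0, "wx": 0, "wy": 0, "wz": 0.35, "claw": 0.4},
  {"tx": 9.6, "ty": -22.2, "tz": 0, "wx": 0, "wy": 0, "wz": 0.42, "claw": 0.4},
  {"tx": 11.2, "ty": -25.9, "tz": 0, "wx": 0, "wy": 0, "wz": 0.48, "claw": 0.4},
  {"tx": 12.8, "ty": -29.6, "tz": 0, "wx": 0, "wy": 0, "wz": 0.53, "claw": 0.4},
])

```text
time: 1.07
eef_pos: [0.2815, 0.2305, 0.2315]
tcp_rot: [3.141, -0.0, 1.822]
wrist_force: [1.8, 0.9, -0.1]
width: 0.0513
```

Call:
step_arm([
  {"tx": 1.6, "ty": -3.7, "tz": 0, "wx": 0, "wy": 0, "wz": 0, "claw": 0.4},
  {"tx": 3.2, "ty": -7.4, "tz": 0, "wx": 0, "wy": 0, "wz": 0, "claw": 0.4},
  {"tx": 4.8, "ty": -11.1, "tz": 0, "wx": 0, "wy": 0, "wz": 0, "claw": 0.4},
  {"tx": 6.4, "ty": -14.8, "tz": 0, "wx": 0, "wy": 0, "wz": 0, "claw": 0.4},
  {"tx": 8.0, "ty": -18.5, "tz": 0, "wx": 0, "wy": 0, "wz": 0, "claw": 0.4},
  {"tx": 9.6, "ty": -22.2, "tz": 0, "wx": 0, "wy": 0, "wz": 0, "claw": 0.4},
  {"tx": 11.2, "ty": -25.9, "tz": 0, "wx": 0, "wy": 0, "wz": 0, "claw": 0.4},
  {"tx": 12.8, "ty": -29.6, "tz": 0, "wx": 0, "wy": 0, "wz": 0, "claw": 0.4},
])

```text
time: 1.73
eef_pos: [0.4097, -0.0661, 0.2316]
tcp_rot: [3.141, 0.0, 1.817]
wrist_force: [1.9, 0.7, 0.7]
width: 0.0511
```

Call:
step_arm([
  {"tx": 1.6, "ty": -3.7, "tz": -2, "wx": 0, "wy": 0, "wz": 0, "claw": 0.4},
  {"tx": 3.2, "ty": -7.4, "tz": -4, "wx": 0, "wy": 0, "wz": 0, "claw": 0.4},
  {"tx": 4.4, "ty": -9.9, "tz": -6, "wx": 0, "wy": 0, "wz": 0, "claw": 0.4},
  {"tx": 4.4, "ty": -9.9, "tz": -7, "wx": 0, "wy": 0, "wz": 0, "claw": 0.4},
  {"tx": 4.4, "ty": -9.9, "tz": -7, "wx": 0, "wy": 0, "wz": 0, "claw": 0.4},
])

```text
time: 2.15
eef_pos: [0.4527, -0.1639, 0.1585]
tcp_rot: [-3.138, -0.003, 1.815]
wrist_force: [-0.8, 0.5, 0.1]
width: 0.0513
```

```bash
python3 - <<'E'
from h import *
print(bot.get_obs()["eef_pos"],bot.get_obs()["tcp_rot"])
for c in("wrist","top","scene"):
    f=grab_frame(c)
    cv2.imwrite(f"pics/{c}1.png",f[:,:,::-1])
    for d in place_of("walnut_peg",c):
        print(c,round(d["score"],2),d["pixel"],back(c,d["pixel"],.055))
print(proj("wrist",[[.4534,-.1638,.055],[.4534,-.1638,.076]]))
E
```

```text
[ 0.45266263 -0.16385312  0.15853709] [-3.13811036 -0.00332653  1.81536451]
wrist 0.91 [539.7, 285.5] [0.48114654 0.04005446 0.055     ]
wrist 0.56 [311.0, 202.9] [ 0.45678098 -0.16547079  0.055     ]
top 0.91 [491.0, 170.7] [ 0.65052414 -0.36699757  0.055     ]
top 0.81 [405.8, 262.3] [ 0.44754232 -0.16535796  0.055     ]
top 0.71 [314.3, 249.3] [0.47949536 0.03515822 0.055     ]
scene 0.89 [347.0, 199.8] [0.48414515 0.03980926 0.055     ]
scene 0.87 [216.3, 120.7] [ 0.64679877 -0.36348388  0.055     ]
scene 0.82 [317.2, 140.5] [ 0.44870531 -0.15542138  0.055     ]
[[314.21886645 197.69808251]
 [314.08978915 206.66237001]]
```

View pics/wrist1.png

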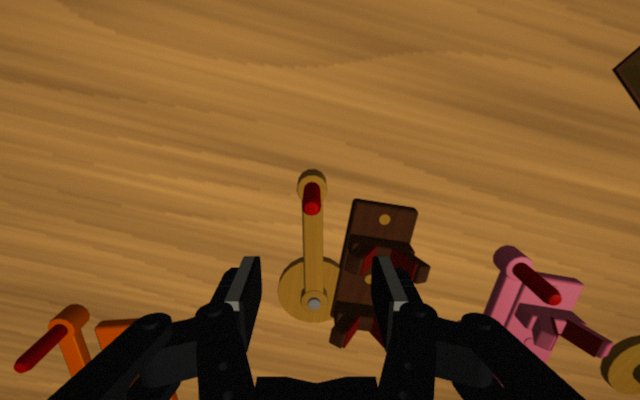

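The wrist view shows the walnut peg at about (312,205), against a predicted (314,200). It stands centred between the jaws, so I'm going down over it.

Call:
step_arm([
  {"tx": 0.1, "ty": -0.1, "tz": -3, "wx": 0, "wy": 0, "wz": 0, "claw": 0.4},
  {"tx": 0.1, "ty": -0.1, "tz": -6, "wx": 0, "wy": 0, "wz": 0, "claw": 0.4},
  {"tx": 0.1, "ty": -0.1, "tz": -9, "wx": 0, "wy": 0, "wz": 0, "claw": 0.4},
  {"tx": 0.1, "ty": -0.1, "tz": -11.7, "wx": 0, "wy": 0, "wz": 0, "claw": 0.4},
  {"tx": 0.1, "ty": -0.1, "tz": -11.7, "wx": 0, "wy": 0, "wz": 0, "claw": 0.78},
  {"tx": 0.1, "ty": -0.1, "tz": -11.7, "wx": 0, "wy": 0, "wz": 0, "claw": 0.78},
  {"tx": 0.1, "ty": -0.1, "tz": -11.7, "wx": 0, "wy": 0, "wz": 0, "claw": 0.78},
  {"tx": 0.1, "ty": -0.1, "tz": -11.7, "wx": 0, "wy": 0, "wz": 0, "claw": 0.78},
])

```text
time: 3.12
eef_pos: [0.4557, -0.1643, 0.0463]
tcp_rot: [3.139, 0.002, 1.818]
wrist_force: [-0.4, 0.4, 0.4]
width: 0.0187
```

```bash
python3 - <<'E'
from h import *
o=bot.get_obs();print(o["eef_pos"],o["tcp_rot"],o["width"],o["wrist_force"])
f=grab_frame("wrist");cv2.imwrite("pics/wrist2.png",f[:,:,::-1])
pv=np.array([.5601,-.1369]);p0=np.array([.4534,-.1638]);th=.0805;l0=.167
# rows: peg displacement & turn from l0
for l in np.arange(l0,1.75,.1):
    d=th+np.pi+l;p=pv+.11*np.array([np.cos(d),np.sin(d)]);print(round(l-l0,2),((p-p0)*100).round(2))
E
```

```text
[ 0.45565908 -0.16428942  0.04631457] [3.13920388e+00 2.35514376e-03 1.81840490e+00] 0.018682766718614467 [-0.43294587  0.44042603  0.43138706]
0.0 [ 0.01 -0.  ]
0.1 [ 0.33 -1.06]
0.2 [ 0.75 -2.07]
0.3 [ 1.28 -3.04]
0.4 [ 1.9  -3.95]
0.5 [ 2.6  -4.79]
0.6 [ 3.39 -5.56]
0.7 [ 4.25 -6.24]
0.8 [ 5.17 -6.84]
0.9 [ 6.15 -7.34]
1.0 [ 7.18 -7.74]
1.1 [ 8.23 -8.04]
1.2 [ 9.32 -8.23]
1.3 [10.41 -8.31]
1.4 [11.51 -8.28]
1.5 [12.6  -8.14]
```

View pics/wrist2.png

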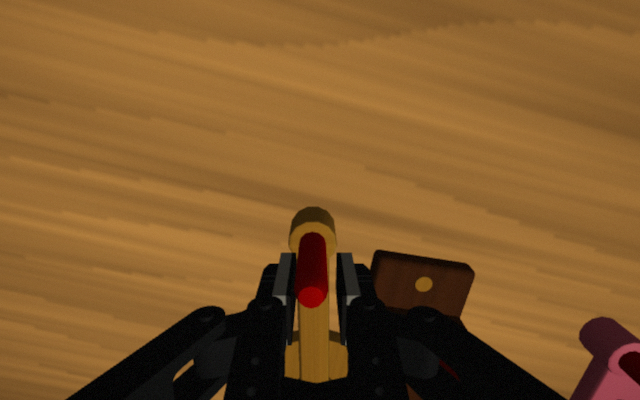

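The peg at (312,270) is caged between the pads. I'll swing along the arc and turn the jaws with it.

Call:
step_arm([
  {"tx": 0.3, "ty": -1.0, "tz": 0, "wx": 0, "wy": 0, "wz": 0.1, "claw": 0.78},
  {"tx": 0.7, "ty": -2.1, "tz": 0, "wx": 0, "wy": 0, "wz": 0.2, "claw": 0.78},
  {"tx": 1.2, "ty": -3.0, "tz": 0, "wx": 0, "wy": 0, "wz": 0.3, "claw": 0.78},
  {"tx": 1.8, "ty": -3.9, "tz": 0, "wx": 0, "wy": 0, "wz": 0.4, "claw": 0.78},
  {"tx": 2.5, "ty": -4.8, "tz": 0, "wx": 0, "wy": 0, "wz": 0.5, "claw": 0.78},
  {"tx": 3.3, "ty": -5.6, "tz": 0, "wx": 0, "wy": 0, "wz": 0.6, "claw": 0.78},
  {"tx": 4.2, "ty": -6.2, "tz": 0, "wx": 0, "wy": 0, "wz": 0.7, "claw": 0.78},
  {"tx": 5.1, "ty": -6.8, "tz": 0, "wx": 0, "wy": 0, "wz": 0.8, "claw": 0.78},
])

```text
time: 3.83
eef_pos: [0.5057, -0.2324, 0.0455]
tcp_rot: [-3.141, 0.001, 2.623]
wrist_force: [-1.0, 1.4, 0.9]
width: 0.019
```

```bash
python3 - <<'E'
from h import *
o=bot.get_obs();print(o["eef_pos"],o["tcp_rot"],o["width"],o["wrist_force"])
f=grab_frame("wrist");cv2.imwrite("pics/wrist3.png",f[:,:,::-1])
E
```

```text
[ 0.50574325 -0.23237252  0.04553731] [-3.14116266e+00  7.46531243e-04  2.62262097e+00] 0.018969237961770788 [-1.02831635  1.43452317  0.88743454]
```

View pics/wrist3.png

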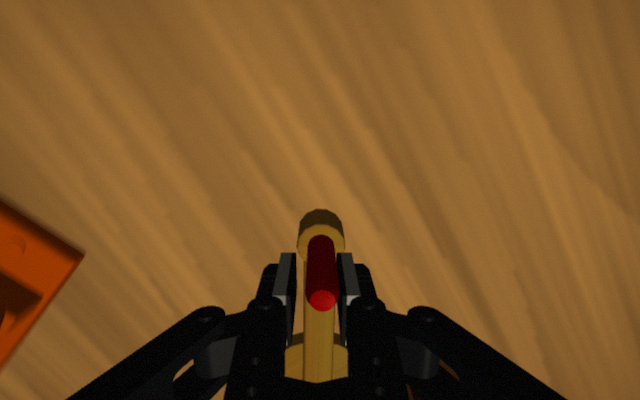

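Call:
step_arm([
  {"tx": 1.0, "ty": -0.5, "tz": 0, "wx": 0, "wy": 0, "wz": 0.1, "claw": 0.78},
  {"tx": 2.0, "ty": -0.9, "tz": 0, "wx": 0, "wy": 0, "wz": 0.2, "claw": 0.78},
  {"tx": 3.1, "ty": -1.2, "tz": 0, "wx": 0, "wy": 0, "wz": 0.3, "claw": 0.78},
  {"tx": 4.2, "ty": -1.4, "tz": 0, "wx": 0, "wy": 0, "wz": 0.4, "claw": 0.78},
  {"tx": 5.2, "ty": -1.5, "tz": 0, "wx": 0, "wy": 0, "wz": 0.5, "claw": 0.78},
  {"tx": 6.2, "ty": -1.5, "tz": 0, "wx": 0, "wy": 0, "wz": 0.6, "claw": 0.78},
  {"tx": 6.2, "ty": -1.5, "tz": 0, "wx": 0, "wy": 0, "wz": 0.6, "claw": 0.78},
])

```text
time: 4.47
eef_pos: [0.5686, -0.2469, 0.0451]
tcp_rot: [-3.141, 0.001, -3.063]
wrist_force: [-1.1, 0.6, 1.0]
width: 0.0188
```

```bash
python3 - <<'E'
from h import *
o=bot.get_obs();print(o["eef_pos"],o["tcp_rot"],o["width"],o["wrist_force"])
f=grab_frame("wrist");cv2.imwrite("pics/wrist4.png",f[:,:,::-1])
E
```

```text
[ 0.56855224 -0.24693886  0.04513964] [-3.14069367e+00  9.67789803e-04 -3.06252713e+00] 0.018764879969185872 [-1.12483543  0.57049812  0.96534641]
```

View pics/wrist4.png

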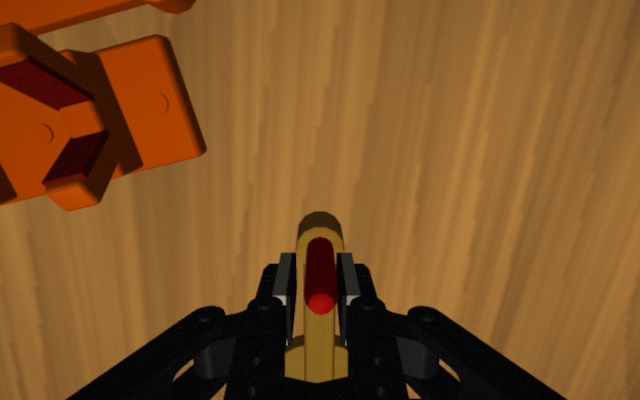

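Call:
step_arm([
  {"tx": 0.3, "ty": 0, "tz": 0, "wx": 0, "wy": 0, "wz": 0, "claw": 0.78},
  {"tx": 0.5, "ty": 0, "tz": 0, "wx": 0, "wy": 0, "wz": 0, "claw": 0.78},
  {"tx": 0.5, "ty": 0, "tz": 0, "wx": 0, "wy": 0, "wz": 0, "claw": 0.78},
])

```text
time: 4.77
eef_pos: [0.5696, -0.2467, 0.0446]
tcp_rot: [3.141, -0.005, -3.07]
wrist_force: [-13.6, 0.1, 8.0]
width: 0.019
```

The peg sits hard against the stop (13.6 N back). I'll back off, open and lift.

Call:
step_arm([
  {"tx": -0.5, "ty": 0, "tz": 0, "wx": 0, "wy": 0, "wz": 0, "claw": 0.6},
  {"tx": -0.5, "ty": 0, "tz": 0, "wx": 0, "wy": 0, "wz": 0, "claw": 0.5},
  {"tx": -0.5, "ty": 0, "tz": 0, "wx": 0, "wy": 0, "wz": 0, "claw": 0.5},
  {"tx": -0.5, "ty": 0, "tz": 3, "wx": 0, "wy": 0, "wz": 0, "claw": 0.5},
  {"tx": -0.5, "ty": 0, "tz": 6, "wx": 0, "wy": 0, "wz": 0, "claw": 0.5},
  {"tx": -0.5, "ty": 0, "tz": 9, "wx": 0, "wy": 0, "wz": 0, "claw": 0.5},
  {"tx": -0.5, "ty": 0, "tz": 12, "wx": 0, "wy": 0, "wz": 0, "claw": 0.5},
])

```text
time: 5.35
eef_pos: [0.5676, -0.2467, 0.1658]
tcp_rot: [-3.142, 0.001, -3.066]
wrist_force: [-0.2, -1.3, -0.5]
width: 0.0426
```

Call:
step_arm([
  {"tx": -2, "ty": 2, "tz": 3, "wx": 0, "wy": 0, "wz": 0, "claw": 0.5},
  {"tx": -4, "ty": 4, "tz": 5, "wx": 0, "wy": 0, "wz": 0, "claw": 0.5},
  {"tx": -6, "ty": 5, "tz": 6, "wx": 0, "wy": 0, "wz": 0, "claw": 0.5},
  {"tx": -8, "ty": 6, "tz": 6, "wx": 0, "wy": 0, "wz": 0, "claw": 0.5},
  {"tx": -10, "ty": 7, "tz": 6, "wx": 0, "wy": 0, "wz": 0, "claw": 0.5},
  {"tx": -10, "ty": 7, "tz": 6, "wx": 0, "wy": 0, "wz": 0, "claw": 0.5},
])

```text
time: 5.85
eef_pos: [0.465, -0.175, 0.2254]
tcp_rot: [-3.141, 0.001, -3.066]
wrist_force: [1.1, -0.9, 0.7]
width: 0.0433
```

```bash
python3 - <<'E'
from h import *
o=bot.get_obs();print(o["time"],o["eef_pos"],o["wrist_force"])
for c in("top","scene"):
    f=grab_frame(c);cv2.imwrite(f"pics/{c}5.png",f[:,:,::-1])
    for d in place_of("walnut_peg",c):
        print(c,round(d["score"],2),d["pixel"],back(c,d["pixel"],.055))
E
```

```text
5.85 [ 0.46496945 -0.1750486   0.22538879] [ 1.11676194 -0.85277505  0.73208808]
top 0.75 [313.9, 247.3] [0.48393411 0.03599648 0.055     ]
scene 0.92 [345.5, 199.0] [0.48600798 0.03587899 0.055     ]
scene 0.6 [215.9, 119.8] [ 0.64631407 -0.36693184  0.055     ]
scene 0.53 [263.1, 140.3] [ 0.57068598 -0.23473588  0.055     ]
```

View pics/top5.png

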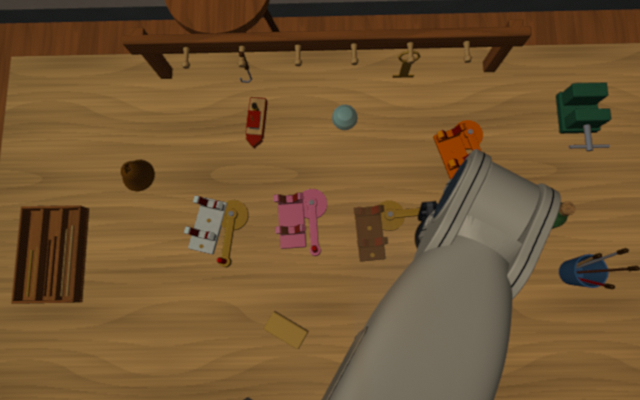

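View pics/scene5.png

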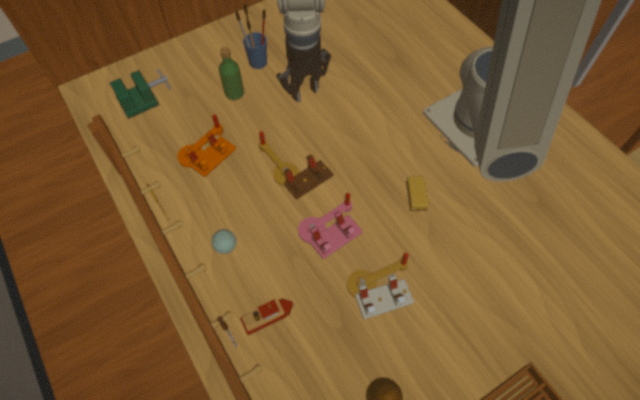

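The scene view shows the walnut leg swung out with its peg at (263,140), matching the end stop. The white peg is still at (405,259), and the gripper is clear of everything.

```bash
python3 -c "
from rig import *
print(bot.finish_job())"
```

```text
the job is handed in; nothing more can be done
None
```

The walnut cradle's brass leg is swung out to its end stop and let go. I handed the job in at about 6 s, and it reported no verdict.

I loosely caged the red peg between the jaws, swung it along its arc, and pressed it against the stop. I then backed off, opened the jaws and lifted clear.

- **At the stop:** when I pushed a little further, the leg resisted with 13.6 N, so it was hard against the stop.
- **After release:** the scene camera puts the peg at (0.571, -0.235), against (0.569, -0.247) computed for 1.57 rad. The 12 mm gap in y is about the 8 mm offset this camera had on the same peg before the swing.
- **Not confirmed from above:** the arm hid the peg in the last top picture, so only the scene camera shows where it ended up.
- **White cradle:** its peg shows at the same pixels as at the start, (405, 259) in the scene view. I compared this by eye and did not measure it again.
- **Robot clear:** the gripper stopped well above everything, and the wrist force was back to about 1 N.

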